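# Dock the blue pH probe

### The arm

A 6-joint arm with a two-finger parallel gripper is mounted at the origin on the work surface. World frame = base frame: x ahead of the robot, y to its left, z up, the work surface at z = 0. Lengths are in m, angles in rad, forces in N, time in s.
With the tool pointing down it reaches from about 0.225 to 0.875 m from the base axis. Payload 3.4 kg.
Tool frame: the origin (TCP) lies on the centre line of the jaws, within the pads' length; the fingertips stand 17 mm ahead of it and the grasp point (between the pads) lies 2 mm behind it; z points along the fingers, y is the line along which they close (so a half turn about z gives the same grasp; the last joint's range is limited). The gripper opens to 85 mm and grips with 20 to 120 N. Pads are 22 mm wide; open, the fingers measure 114 mm over their backs; the gripper's body (76 mm by 85 mm) begins 54 mm behind the grasp point. The pads swing forward as they close: fully open they stand 13 mm farther back than shut.
Start: joints at [1.037, 0.276, 1.505, -0, 1.361, -0.121], TCP at [0.231, 0.527, 0.248] pointing down, gripper open.
Joint ranges: [-2.89, 2.89], [-0.75, 2.08], [0.22, 2.7], [-1.18, 4.32], [0.11, 2.71], [-2.7, 2.7]. Speed limits (rad/s): [2.57, 2.57, 3.14, 3.14, 3.14, 3.14].

### API

Orientations are given as a unit quaternion [w, x, y, z].
In Python, from rig import manip gives the robot as it stands.
- The arm moves only by the tool move_arm, never from a script. Its argument "steps" is one flat list of numbers, 7 for each row, row after row: the turn, a rotation vector about the world's x, y, z normalised to -1 to 1, where 1 is 360 degrees, then the shift along the world's x, y, z normalised to -1 to 1, where 1 is 1 m, then the opening, from -1 (shut) to 1 (fully open). A call has exactly 10 rows; each row is the pose to reach, as a shift and turn from the pose commanded when the call began, turning the shorter way round; what a row does not reach only later rows make up. A row lasts 1/10 s, in which the tool goes at most 50 mm and 8.59 degrees, less where a joint would pass 70% of its speed; a pose out of reach is approached as far as the arm can. A call with a number of a shift or a turn outside -1 to 1 is refused whole. A call with a gripper value outside its range is refused whole. The fingers move at their own pace and stop on an object; "squeeze" is the grip in N (left out, the last holds). Time passes only in rows, so rows that repeat a pose let the fingers close, or fill a call up. It gives the time, the measured TCP pose, the force, the opening and the grip force at its end, in the units of the state.
- manip.get_state(): the state, without advancing time (a new reading comes with each control period).
- manip.get_image(name): name is "scene" or "top" or "wrist"; returns a dict with "pixels" (400x640x3 uint8, blue, green, red), "fx", "fy", "cx", "cy" (pixels), "R" (3x3) and "t" (3): a world point X has camera coordinates R X + t. Camera axes: x right, y down, z forward; pixel columns grow to the right and rows downward; lengths in m; the calibration is good to about 2 mm. A picture is of the moment at which its call begins. There is no depth.
- manip.sign_off(): hands the job in; it is judged then, once.
The state is a dict: "clock": time; "qpos": joint angles; "qd": joint speeds; "effort": joint torques, N m; "position": TCP position; "ee_rot": TCP orientation; "contact_force": force on the tool from outside, world axes, zero at the start; "moment": the same for the moment, N m; "width": finger opening in m; "gripper_force": force on a finger pad.
Only numpy, scipy, OpenCV 4.12 (cv2) and the standard library are available. Lean on these libraries where they do the work, as an engineer would, in place of code of your own. Each camera call takes 0.05 s, during which the arm holds its last target. There are 200 camera calls.

### The job

Take the blue-banded probe off its hook on the rack, lifting its loop clear of the upturned tip and never pulling or knocking hard against the rack with it, and stand it in the hole of the meter's docking block, fully home with its shoulder on the block. Then, with the probe seated, swing the orange clamp lever over until it is fully shut. Leave the grey probe hanging and the dropper bottle, jar and beaker where they stand.

Things in the scene. Friction and masses are not known exactly. Their poses are not given: they have to be found in the camera images.
- blue_probe: cordless pH probe, 90 g, hangs on either hook: white square body 22 x 22 mm (38 to 95 mm up), blue bands at its foot and top, round black shank 14 mm across below (0 to 38 mm), blue wire loop in its y-z plane on top (95 to 129 mm, inside 13 mm wide, 28 mm high, pointed). Origin: centre of the shank's lower end, z up. Best pinched on its y faces, 78 to 86 mm up
- grey_probe: the same probe with grey bands and loop, on the other hook; to be left hanging there
- rack: fixed white rack; origin on the table, x points away from the probes' side. Rail and posts (y +-120 mm) at x = 33 to 56 mm. The probes hang from two steel hooks on its -x side, with a small shelf close above
- hook_left (a point): point on the wire's axis where a probe hangs, rack (-40, 65, 212) mm. Hook: level steel wire 6 mm thick along the rack's x, from the rail out to x = -53 mm, where its tip turns up 7 mm (top 222 mm up). A loop must rise 7 to 20 mm (13 is best) and then come off towards the rack's -x
- hook_right (a point): the same for the other hook, rack (-40, -65, 212) mm
- shelf_edge (a point): middle of the lower front edge of the shelf board over the hooks, rack (-35, 0, 271) mm. Board 40 mm deep (towards +x), 270 mm wide, 16 mm thick, small bottles on it up to 340 mm. It leaves no room for an upright gripper at the probes: come in from the rack's -x side, tool tilted 30 to 45 degrees from vertical
- dock: fixed meter with docking block; origin on the table under the hole, z up. Grey block 90 (x) x 56 (y) x 70 mm high centred on the origin; a white meter 45 mm high with green keys lies beside it at y = -28 to -118 mm. The lever stands on the block's +y side
- dock_hole (a point): centre of the mouth of the hole, at the block's top face (70 mm up); hole 18 mm in diameter, 42 mm deep, axis z. Seated, the probe's shoulder rests on the block and its origin is 38 mm below this point
- clamp_lever (a joint): orange clamp lever's angle: 0 = shut (level, pointing to the dock's -x), 1.57 = upright, 2.05 = leaning fully back; starts open at 1.55 to 1.95, stays where it is left, takes about 1 N at the bar
- lever_grip (a point): grip point on the lever's crossbar: bar of 10 mm diameter along the dock's y, free for 60 mm (+-30 mm) about this point, 80 mm from the hinge axis
- lever_hinge (a point): point on the lever's hinge axis (along the dock's y), level with the grip point: 35 mm in x, 75 mm in y, 74 mm up from the dock's origin. Shut, the grip point lies 80 mm from here towards the dock's -x
- beaker: glass beaker, 56 mm across, 65 mm high, origin under its centre; bystander
- dropper: white dropper bottle with red cap, 34 mm across, 70 mm high, origin under its centre; bystander
- jar: white jar, 60 mm across, 80 mm high, origin under its centre; bystander

How it is judged:
On the way, in this order (a step that is already met when the one before it is completed fails the run):
1. the blue probe is off its hook and clear of the rack, the lever still open (distance of blue_probe from where it was at the start of the episode above 0.08 m and contact force between blue_probe and rack below 0.1 N and value of joint clamp_lever above 1.2 rad), for 0.1 s.
2. the blue probe is seated fully home in the dock's hole while the lever is still open (z of blue_probe in the frame of dock_hole below -0.034 m and horizontal distance between blue_probe and dock_hole below 0.005 m and angle between blue_probe's own z axis and vertical below 0.1 rad and value of joint clamp_lever above 1 rad), for 0.2 s.
3. the lever is shut with the probe seated (z of blue_probe in the frame of dock_hole below -0.034 m and horizontal distance between blue_probe and dock_hole below 0.005 m and angle between blue_probe's own z axis and vertical below 0.1 rad and value of joint clamp_lever below 0.12 rad), for 0.2 s.
At the end, for the whole second after the job is handed in: Blue probe at rest in the dock hole: origin 34 mm or more below the mouth, within 5 mm of its axis, within 0.1 rad of upright; lever within 0.12 rad of shut; grey probe within 40 mm of its start; beaker, dropper bottle and jar within 30 mm of theirs, tilted under 0.3 rad (all of step 3 and linear speed of blue_probe below 0.02 m/s and distance of grey_probe from where it was at the start of the episode below 0.04 m and distance of each of beaker, dropper, jar from where it was at the start of the episode below 0.03 m and angle between each of beaker, dropper, jar's own z axis and vertical below 0.3 rad); the robot touches nothing.
It fails at once if the probe pulls or knocks hard on the rack: more than 20 N between the blue probe and the rack (contact force between blue_probe and rack above 20 N).
It fails at once if the grey probe is knocked off or pushed more than 60 mm (distance of grey_probe from where it was at the start of the episode above 0.06 m).
It fails at once if beaker, dropper bottle or jar is pushed more than 30 mm or tipped (distance of any of beaker, dropper, jar from where it was at the start of the episode above 0.03 m or angle between any of beaker, dropper, jar's own z axis and vertical above 0.4 rad).
It also fails if it takes over 64 s, if anything falls off the work surface, if the arm or the gripper's body presses on something with over 40 N, if the wrist force passes 120 N, or if a joint passes its speed limit or range.

## Working session

There is one attempt and no reset: what is moved stays moved. The work goes in short steps, Python scripts to look and compute and a tool call to move; the robot and the scene stay as the last step left them, time stands still between calls to the robot, and variables do not carry over. Pictures are saved under pics/ and viewed, at most 10 in all, crops included, and the job is handed in when it is done.

Besides the shell and the picture viewer there is one more tool, called after "Request:" by a JSON object that holds its "api" and its "payload", one argument or row to a line. move_arm: Moves the arm, as the interface text tells. Scaled input: -1 to 1 covers 1 m each way for a shift and 360 degrees each way for a turn. Its arguments: {"type":"object","properties":{"steps":{"type":"array"},"squeeze":{"type":"number"}},"required":["steps"]}

```bash
mkdir -p pics; ls; python3 - <<'E'
from rig import manip
import cv2, numpy as np, pickle
d={}
for n in ("scene","top","wrist"):
    im=manip.get_image(n); d[n]=im; cv2.imwrite(f"pics/{n}0.png",np.array(im["pixels"]))
    print(n,im["fx"],im["cx"],im["cy"],np.round(im["R"],3).tolist(),np.round(im["t"],3).tolist())
pickle.dump(d,open("im0.pkl","wb"))
print(manip.get_state())
E
```

```text
pics
scene 490.9969958067124 328.36467371590487 200.11596638611732 [[-0.235, 0.972, 0.009], [0.683, 0.171, -0.71], [-0.692, -0.161, -0.704]] [0.166, -0.22, 1.484]
top 421.78556264717264 319.4118690968436 203.08169556640385 [[0.023, -1.0, -0.016], [-0.994, -0.021, -0.109], [0.108, 0.019, -0.994]] [-0.032, 0.555, 1.182]
wrist 342.61237501661617 325.64778114508914 196.94296629827167 [[0.401, 0.916, -0.001], [0.866, -0.379, 0.327], [0.299, -0.132, -0.945]] [-0.573, -0.043, 0.381]
{'clock': 0.15, 'qpos': array([ 1.03699104e+00,  2.76444704e-01,  1.50583951e+00,  1.50732404e-05,
        1.36069897e+00, -1.20999397e-01]), 'qd': array([-0.00201104, -0.00250319, -0.00309552, -0.00032305, -0.00086428,
       -0.00096729]), 'effort': array([ 3.11291305e-04, -4.17145908e+01, -2.46033990e+01, -3.20962472e-04,
        7.73134263e-03,  3.17895240e-05]), 'position': array([0.23048989, 0.52637933, 0.2476424 ]), 'ee_rot': array([-2.30565679e-04,  2.04942021e-01,  9.78773868e-01, -6.55965929e-04]), 'contact_force': array([ 0.19287083, -0.13700299,  0.32538752]), 'moment': array([-0.00826766,  0.02947318, -0.06544593]), 'gripper_force': 0.0, 'width': 0.08524740869215036}
```

View pics/scene0.png

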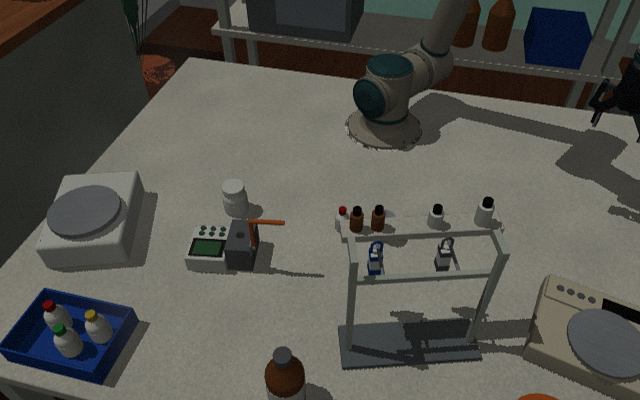

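View pics/top0.png

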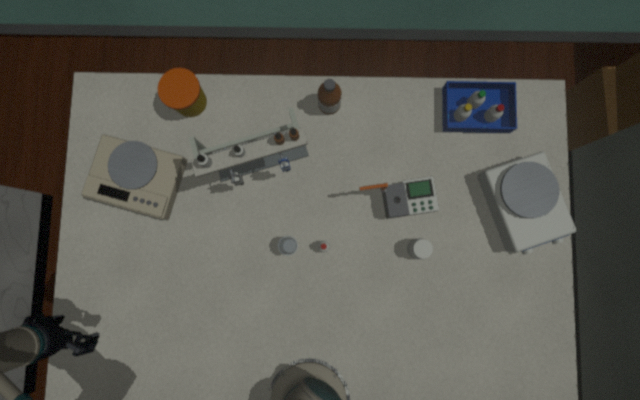

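Scene: the rack stands at centre-right, with the blue probe near (375,257) and the grey near (445,255). The dock is at (240,245), with the lever bar near (270,222). Top: hole near (398,198), lever (375,187), rack board from (190,160) to (307,140). The next picture enlarges these.

```bash
python3 - <<'E'
import pickle,cv2,numpy as np
d=pickle.load(open("im0.pkl","rb"))
def crop(n,x,y,w,h,s):
    c=np.array(d[n]["pixels"])[y:y+h,x:x+w]; c=cv2.resize(c,None,fx=s,fy=s,interpolation=cv2.INTER_CUBIC)
    c=cv2.convertScaleAbs(c,alpha=1.5,beta=10)
    for i in range(0,w,10): cv2.putText(c,str(x+i),(i*s,8),0,.28,(0,0,255)) if i%20==0 else 0; cv2.line(c,(i*s,10),(i*s,14),(0,0,255))
    for j in range(0,h,10): cv2.putText(c,str(y+j),(0,j*s+3),0,.28,(0,0,255)) if j%20==0 else 0; cv2.line(c,(18,j*s),(22,j*s),(0,0,255))
    return c
a=np.hstack([crop("scene",330,190,200,75,4)])
b=np.hstack([crop("scene",180,200,110,75,4),crop("top",345,165,90,75,4)])
cc=np.zeros((600,800,3),np.uint8); cc[:300]=a[:, :800]; cc[300:600,:800]=b
cv2.imwrite("pics/c1.png",cc)
e=np.vstack([crop("top",180,120,133,75,6),np.zeros((0,798,3),np.uint8)])
f=crop("scene",330,310,200,60,2)
g=np.zeros((590,800,3),np.uint8); g[:450,:798]=e; g[460:580,:400]=f
g[460:590,400:800]=cv2.resize(np.array(d["wrist"]["pixels"]),(208,130)) .repeat(1,axis=1)[:, :0].sum() if 0 else 0
cv2.imwrite("pics/c2.png",g)
E
```

```text
(no output)
```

View pics/c1.png

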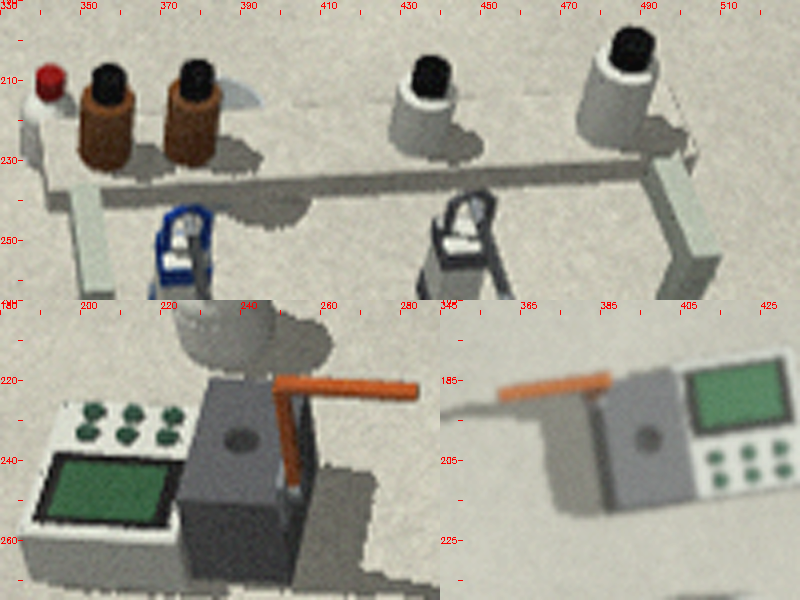

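View pics/c2.png

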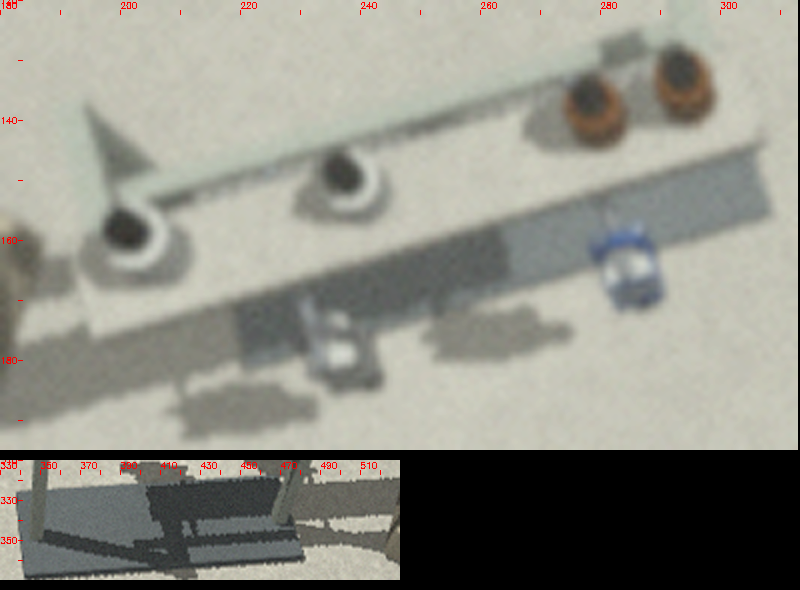

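The crops show:
- **Dock, top camera:** hole (397,199.5), near-right corner (408,214), far-right corner (405,182), bar from (359.5,188.7) to (387.5,185).
- **Dock, scene camera:** hole (240.2,235).
- **Shelf, top camera:** front edge from (195.3,176.2) to (307,143.3).
- **Blue probe:** top camera (285,164), on the right hook.

I'll fit the poses from these points.

```bash
cat > h.py <<'E'
import pickle,numpy as np
from scipy.optimize import least_squares
from scipy.spatial.transform import Rotation as Ro
def proj(im,X):
    c=np.asarray(im["R"])@np.asarray(X)+np.asarray(im["t"]); return np.array([im["fx"]*c[0]/c[2]+im["cx"],im["fy"]*c[1]/c[2]+im["cy"]])
def ray(im,u,z):
    R=np.asarray(im["R"]);t=np.asarray(im["t"]); C=-R.T@t; v=R.T@np.array([(u[0]-im["cx"])/im["fx"],(u[1]-im["cy"])/im["fy"],1]); return C+v*(z-C[2])/v[2]
def place(p,X): 
    c,s=np.cos(p[2]),np.sin(p[2]); return np.array([p[0]+c*X[0]-s*X[1],p[1]+s*X[0]+c*X[1],X[2]])
E
python3 - <<'E'
from h import *
d=pickle.load(open("im0.pkl","rb"))
def fit(obs,p0):
    f=lambda p:np.concatenate([proj(d[n],place(p,X))-u for n,X,u in obs])
    r=least_squares(f,p0,loss="soft_l1"); print(np.round(r.x,4),"yaw deg",np.degrees(r.x[2]).round(2)); print(np.round(f(r.x).reshape(-1,2),1).tolist()); return r.x
D=fit([("top",(0,0,.07),(397,199.5)),("scene",(0,0,.07),(240.2,235)),("top",(-.045,-.028,.07),(408.2,214.2)),("top",(.045,-.028,.07),(405,182)),("top",(-.045,.028,.07),(388,218.5)),
 ("scene",(.045,-.028,.07),(225,249.5)),("scene",(.045,.028,.07),(254.7,250.7)),("scene",(-.045,-.028,.07),(232.2,219.5))],[.6,-.2,0])
K=fit([("top",(-.035,.135,.287),(195.3,176.2)),("top",(-.035,-.135,.287),(307,143.3)),("scene",(.005,-.135,.287),(340.5,237)),("scene",(.005,.135,.287),(503,230))],[.6,.2,.2])
# lever
f=lambda q:np.concatenate([proj(d[n],place(D,(.035-.08*np.cos(q[0]),y,.074+.08*np.sin(q[0]))))-u for n,y,u in [("top",q[1],(359.5,188.7)),("top",q[2],(387.5,185)),("scene",q[1],(284.5,223)),("scene",q[2],(248.7,220.8))]])
r=least_squares(f,[1.7,.105,.045]);print("lever",r.x,f(r.x).round(1))
for n,X in [("hr",(-.04,-.065,.212)),("hl",(-.04,.065,.212)),("tip",(-.053,-.065,.222))]: 
    w=place(K,X);print(n,w.round(4),proj(d["top"],w).round(1),proj(d["scene"],w).round(1))
for nm,n,u,z in [("beaker","top",(288,247),.03),("dropper","top",(322,246),.07),("jar","top",(421,249),.06),("bluetop","top",(285.5,164),.2)]: print(nm,ray(d[n],u,z).round(3))
pickle.dump((D,K),open("fit.pkl","wb"))
E
```

```text
[ 0.5644 -0.2321  0.1954] yaw deg 11.2
[[-1.1, 0.6], [1.1, -0.3], [0.8, 0.1], [-2.3, 0.6], [1.0, -0.7], [-0.2, 0.6], [-3.9, 0.4], [0.1, -0.2]]
[0.6583 0.1435 0.306 ] yaw deg 17.53
[[-0.4, -0.2], [1.3, -0.0], [-0.3, 0.2], [0.8, -0.5]]
lever [1.58624642 0.10307466 0.0301864 ] [-0.3  0.8 -0.5 -0.4 -0.3 -0.4 -0.4  0.5]
hr [0.6398 0.0695 0.212 ] [282.9 160.6] [375.8 243.8]
hl [0.6006 0.1935 0.212 ] [232.2 175.3] [447.2 240.4]
tip [0.6274 0.0656 0.222 ] [283.9 164.8] [375.2 234.7]
beaker [0.429 0.067 0.03 ]
dropper [ 0.433 -0.03   0.07 ]
jar [ 0.431 -0.303  0.06 ]
bluetop [0.634 0.064 0.2  ]
```

```bash
cat >> h.py <<'E'
def tool(yaw,tilt):  # closing axis = frame y at yaw; z leans to frame +x by tilt
    c,s=np.cos(yaw),np.sin(yaw); z=np.array([np.sin(tilt)*c,np.sin(tilt)*s,-np.cos(tilt)]); y=np.array([-s,c,0]); return np.column_stack([np.cross(y,z),y,z])
def cur(st): q=st["ee_rot"]; return Ro.from_quat([q[1],q[2],q[3],q[0]])
def go(st,P,Rt):
    rv=(Ro.from_matrix(Rt)*cur(st).inv()).as_rotvec(); print("turn",np.round(rv/2/np.pi,4),"deg",np.degrees(np.linalg.norm(rv)).round(1),"shift",np.round(P-st["position"],4))
E
python3 - <<'E'
from h import *; from rig import manip
D,K=pickle.load(open("fit.pkl","rb")); R=tool(K[2],np.radians(43)); G=place(K,(-.04,-.065,.172)); print(R[:,2].round(3))
go(manip.get_state(),G-.13*R[:,2],R)
E
```

```text
[ 0.65   0.205 -0.731]
turn [-0.0063 -0.1218  0.109 ] deg 58.9 shift [ 0.3248 -0.4836  0.0194]
```

Request:
{"api": "move_arm", "payload": {
  "steps": [-0.0006, -0.012, 0.011, 0.03, -0.048, 0.002, 0.3, -0.0013, -0.024, 0.022, 0.06, -0.096, 0.004, 0.3, -0.002, -0.037, 0.033, 0.1, -0.145, 0.006, 0.3, -0.0025, -0.049, 0.044, 0.13, -0.19, 0.008, 0.3, -0.003, -0.061, 0.055, 0.16, -0.24, 0.01, 0.3, -0.004, -0.073, 0.065, 0.19, -0.29, 0.012, 0.3, -0.0045, -0.085, 0.076, 0.225, -0.34, 0.014, 0.3, -0.005, -0.098, 0.087, 0.26, -0.385, 0.016, 0.3, -0.0055, -0.11, 0.098, 0.29, -0.435, 0.018, 0.3, -0.0063, -0.1218, 0.109, 0.325, -0.484, 0.019, 0.3]
}}

```text
clock: 1.15
position: [0.4615, 0.1831, 0.2581]
ee_rot: [0.314, -0.107, 0.941, 0.062]
contact_force: [-0.6, 1.5, -0.4]
width: 0.0556
gripper_force: 0.0
```

```bash
python3 - <<'E'
from h import *; from rig import manip
D,K=pickle.load(open("fit.pkl","rb")); R=tool(K[2],np.radians(43)); G=place(K,(-.04,-.065,.172))
st=manip.get_state();print(st["qpos"].round(2),st["position"])
go(st,G-.13*R[:,2],R)
E
```

```text
[ 0.18 -0.13  2.12  0.15  0.51 -1.72] [0.46146693 0.18309705 0.25811853]
turn [-0.0032 -0.0174  0.0096] deg 7.3 shift [ 0.0938 -0.1403  0.009 ]
```

Request:
{"api": "move_arm", "payload": {
  "steps": [-0.001, -0.006, 0.003, 0.03, -0.045, 0.003, 0.3, -0.002, -0.012, 0.006, 0.06, -0.09, 0.006, 0.3, -0.003, -0.0174, 0.0096, 0.094, -0.14, 0.009, 0.3, -0.0032, -0.0174, 0.0096, 0.094, -0.14, 0.009, 0.3, -0.0032, -0.0174, 0.0096, 0.094, -0.14, 0.009, 0.3, -0.0032, -0.0174, 0.0096, 0.094, -0.14, 0.009, 0.3, -0.0032, -0.0174, 0.0096, 0.094, -0.14, 0.009, 0.3, -0.0032, -0.0174, 0.0096, 0.094, -0.14, 0.009, 0.3, -0.0032, -0.0174, 0.0096, 0.094, -0.14, 0.009, 0.3, -0.0032, -0.0174, 0.0096, 0.094, -0.14, 0.009, 0.3]
}}

```text
clock: 2.15
position: [0.5548, 0.0464, 0.2674]
ee_rot: [0.361, -0.143, 0.92, 0.056]
contact_force: [-0.3, -0.9, 0.5]
width: 0.0557
gripper_force: 0.0
```

```bash
python3 - <<'E'
from h import *; from rig import manip; import cv2
D,K=pickle.load(open("fit.pkl","rb")); R=tool(K[2],np.radians(43)); G=place(K,(-.04,-.065,.172))
im=manip.get_image("wrist"); st=manip.get_state();print(st["qpos"].round(2),st["position"])
pickle.dump((im,st),open("w1.pkl","wb"))
go(st,G-.13*R[:,2],R)
p=np.array(im["pixels"]).copy()
for X in [(-.04,-.065,.212),(-.053,-.065,.222),(-.035,-.135,.271),(-.035,.135,.271),(-.04,-.065,.172),(-.04,.065,.212)]:
    u=proj(im,place(K,X)); print(X,u.round(1)); cv2.drawMarker(p,tuple(int(v) for v in u.round()),(0,0,255),0,8)
p=cv2.convertScaleAbs(cv2.resize(p,(800,500)),alpha=1.5)
cv2.imwrite("pics/w1.png",p)
E
```

```text
[-0.29 -0.04  2.08  0.76  0.59 -2.7 ] [0.55497559 0.04626665 0.26755897]
turn [-0.     -0.0004 -0.0003] deg 0.2 shift [ 0.0003 -0.0035 -0.0005]
(-0.04, -0.065, 0.212) [321.9 240. ]
(-0.053, -0.065, 0.222) [321.7 246.9]
(-0.035, -0.135, 0.271) [215.7 326.8]
(-0.035, 0.135, 0.271) [623.2 326.1]
(-0.04, -0.065, 0.172) [322. 192.]
(-0.04, 0.065, 0.212) [499.8 239.8]
```

View pics/w1.png

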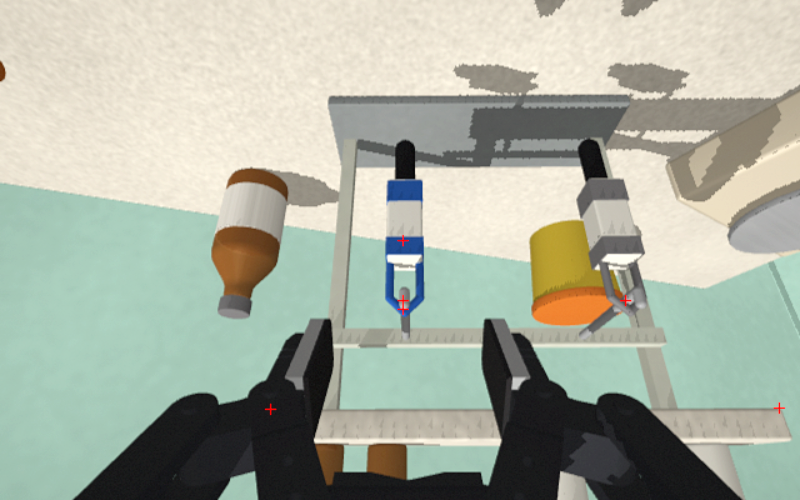

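The wrist picture shows the blue probe centred at display column 404, with its body front face at rows 180–254 and its shank end at row 141. The hook tip is at (404,292), and my prediction matches it to about 1 px. J6 is at its limit, so I'll use a smaller tilt and less yaw. First I'll check the hang height.

```bash
python3 - <<'E'
from h import *
D,K=pickle.load(open("fit.pkl","rb")); im,st=pickle.load(open("w1.pkl","rb"))
for o in (.084,.087,.09,.093): print(o,[proj(im,place(K,X)).round(1).tolist() for X in [(-.051,-.065,o+.095),(-.047,-.065,o),(-.051,-.065,o+.038),(-.051,-.054,o+.095),(-.051,-.076,o+.095)]])
print("obs",[ [a/1.25,b/1.25] for a,b in [(404,255),(404,141),(404,181),(422,255),(387,255)]])
R=tool(K[2]-.06,np.radians(36)); G=place(K,(-.04,-.065,.174)); go(st,G-.10*R[:,2],R)
E
```

```text
0.084 [[321.9, 193.1], [322.3, 101.3], [322.1, 132.4], [336.6, 193.0], [307.1, 193.1]]
0.087 [[321.9, 196.6], [322.3, 103.8], [322.1, 135.3], [336.7, 196.6], [307.1, 196.6]]
0.09 [[321.9, 200.2], [322.3, 106.4], [322.1, 138.3], [336.7, 200.2], [307.0, 200.2]]
0.093 [[321.8, 203.8], [322.2, 109.0], [322.1, 141.2], [336.8, 203.8], [306.9, 203.8]]
obs [[323.2, 204.0], [323.2, 112.8], [323.2, 144.8], [337.6, 204.0], [309.6, 204.0]]
turn [-0.0053  0.0183 -0.0098] deg 7.7 shift [ 0.0278  0.0089 -0.0127]
```

Request:
{"api": "move_arm", "payload": {
  "steps": [-0.0053, 0.0183, -0.0098, 0.01, 0.008, -0.005, 0.2, -0.0053, 0.0183, -0.0098, 0.02, 0.01, -0.011, 0.2, -0.0053, 0.0183, -0.0098, 0.0275, 0.01, -0.011, 0.2, -0.0053, 0.0183, -0.0098, 0.0275, 0.01, -0.011, 0.2, -0.0053, 0.0183, -0.0098, 0.0275, 0.01, -0.011, 0.2, -0.0053, 0.0183, -0.0098, 0.0275, 0.01, -0.011, 0.2, -0.0053, 0.0183, -0.0098, 0.0275, 0.01, -0.011, 0.2, -0.0053, 0.0183, -0.0098, 0.0275, 0.01, -0.011, 0.2, -0.0053, 0.0183, -0.0098, 0.0275, 0.01, -0.011, 0.2, -0.0053, 0.0183, -0.0098, 0.0275, 0.01, -0.011, 0.2]
}}

```text
clock: 3.2
position: [0.583, 0.0549, 0.2566]
ee_rot: [0.307, -0.115, 0.944, 0.038]
contact_force: [0.3, 0.1, 0.6]
width: 0.0512
gripper_force: 0.0
```

```bash
python3 - <<'E'
from h import *; from rig import manip
D,K=pickle.load(open("fit.pkl","rb")); R=tool(K[2]-.06,np.radians(36)); G=place(K,(-.04,-.064,.176))
st=manip.get_state();print(st["qpos"].round(2),st["position"],st["contact_force"],R[:,2].round(3))
go(st,G-.1*R[:,2],R)
go(st,G+(-.003)*R[:,2],R)
E
```

```text
[-0.17  0.03  1.96  0.43  0.6  -2.27] [0.58296516 0.05488311 0.25659046] [0.29482785 0.09947987 0.63295056] [ 0.57   0.143 -0.809]
turn [-0.      0.0001  0.0004] deg 0.1 shift [-0.0005  0.0013  0.0003]
turn [-0.      0.0001  0.0004] deg 0.1 shift [ 0.0548  0.0152 -0.0782]
```

Request:
{"api": "move_arm", "payload": {
  "steps": [0, 0, 0, 0.008, 0.002, -0.011, 0.2, 0, 0, 0, 0.016, 0.0045, -0.023, 0.2, 0, 0, 0, 0.024, 0.007, -0.034, 0.2, 0, 0, 0, 0.032, 0.009, -0.046, 0.2, 0, 0, 0, 0.039, 0.011, -0.056, 0.2, 0, 0, 0, 0.045, 0.013, -0.065, 0.2, 0, 0, 0, 0.05, 0.014, -0.072, 0.2, 0, 0, 0, 0.055, 0.015, -0.078, 0.2, 0, 0, 0, 0.055, 0.015, -0.078, 0.2, 0, 0, 0, 0.055, 0.015, -0.078, 0.2]
}}

```text
clock: 4.2
position: [0.6381, 0.0701, 0.1786]
ee_rot: [0.307, -0.116, 0.944, 0.038]
contact_force: [0.3, 0.1, 0.5]
width: 0.0517
gripper_force: 0.0
```

```bash
python3 - <<'E'
from h import *; from rig import manip; import cv2
D,K=pickle.load(open("fit.pkl","rb")); R=tool(K[2]-.06,np.radians(36)); G=place(K,(-.04,-.064,.176))
im=manip.get_image("wrist"); sc=manip.get_image("scene"); st=manip.get_state();print(st["qpos"].round(2),st["position"],st["contact_force"])
go(st,G+(-.003)*R[:,2],R)
pickle.dump((im,st),open("w2.pkl","wb"))
p=cv2.resize(np.array(im["pixels"]),(560,350)); s=cv2.resize(np.array(sc["pixels"])[200:300,330:490],(400,250),interpolation=2)
o=np.zeros((600,800,3),np.uint8); o[:350,:560]=p; o[350:,:400]=s; cv2.imwrite("pics/w2.png",cv2.convertScaleAbs(o,alpha=1.6))
E
```

```text
[-0.11  0.2   1.99  0.54  0.41 -2.37] [0.63812218 0.06998774 0.17908153] [-0.76582747 -0.30069066 -0.31465541]
turn [-0.      0.0002  0.0004] deg 0.1 shift [-0.0003  0.     -0.0007]
```

View pics/w2.png

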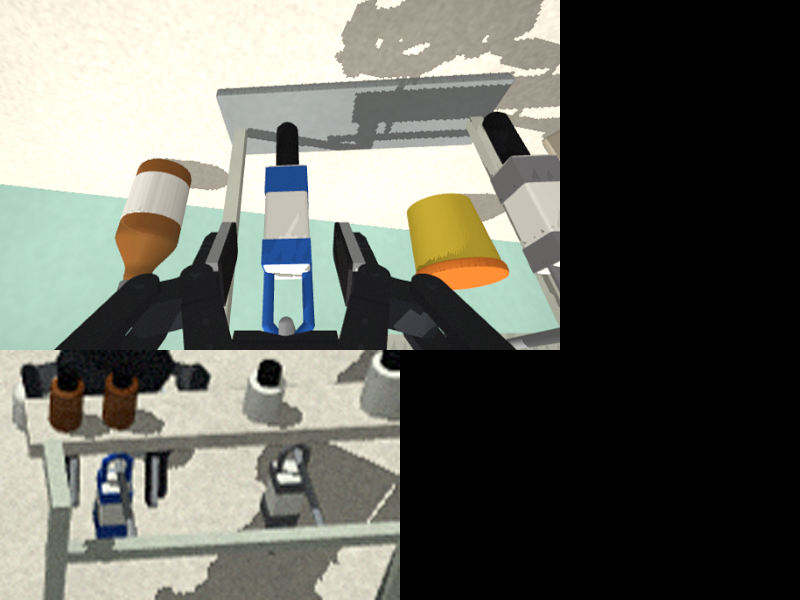

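The probe sits centred between the pads (pad edges at 236 and 337, probe at 287), with the hook tip in front of the palm. Closing now.

Request:
{"api": "move_arm", "payload": {
  "steps": [0, 0, 0, 0, 0, 0, 0.0, 0, 0, 0, 0, 0, 0, -0.2, 0, 0, 0, 0, 0, 0, -0.4, 0, 0, 0, 0, 0, 0, -0.6, 0, 0, 0, 0, 0, 0, -1, 0, 0, 0, 0, 0, 0, -1, 0, 0, 0, 0, 0, 0, -1, 0, 0, 0, 0, 0, 0, -1, 0, 0, 0, 0, 0, 0, -1, 0, 0, 0, 0, 0, 0, -1],
  "squeeze": 40
}}

```text
clock: 5.3
position: [0.638, 0.0703, 0.1787]
ee_rot: [0.307, -0.116, 0.944, 0.038]
contact_force: [-3.2, 3.7, 5.3]
width: 0.0216
gripper_force: 39.3
```

Request:
{"api": "move_arm", "payload": {
  "steps": [0, 0, 0, 0, 0, 0.002, -1, 0, 0, 0, 0, 0, 0.004, -1, 0, 0, 0, 0, 0, 0.006, -1, 0, 0, 0, 0, 0, 0.008, -1, 0, 0, 0, 0, 0, 0.01, -1, 0, 0, 0, 0, 0, 0.012, -1, 0, 0, 0, 0, 0, 0.0135, -1, 0, 0, 0, 0, 0, 0.0135, -1, 0, 0, 0, 0, 0, 0.0135, -1, 0, 0, 0, 0, 0, 0.0135, -1]
}}

```text
clock: 6.3
position: [0.6379, 0.0701, 0.1919]
ee_rot: [0.307, -0.116, 0.944, 0.038]
contact_force: [0.3, -0.3, -1.1]
width: 0.0215
gripper_force: 38.8
```

```bash
python3 - <<'E'
from h import *; from rig import manip; import cv2
im=manip.get_image("wrist"); sc=manip.get_image("scene"); st=manip.get_state();print(st["qpos"].round(2),st["position"],st["contact_force"])
p=cv2.resize(np.array(im["pixels"])[200:400,200:440],(600,500)); s=cv2.resize(np.array(sc["pixels"])[220:270,350:390],(200,250),interpolation=2)
o=np.zeros((500,800,3),np.uint8); o[:,:600]=p; o[:250,600:]=s; cv2.imwrite("pics/w3.png",cv2.convertScaleAbs(o,alpha=1.6))
E
```

```text
[-0.11  0.19  1.97  0.5   0.44 -2.33] [0.6379615  0.07009587 0.19188453] [ 0.37791763  0.33069257 -1.18431929]
```

View pics/w3.png

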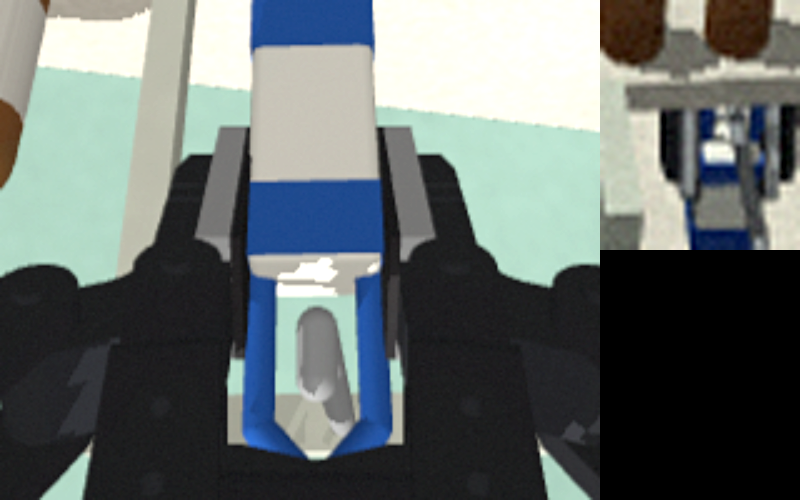

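The probe's weight is on the tool (−1.1 N), and the hook sits mid-loop with free space all round. Next is the move off towards the rack's −x.

Request:
{"api": "move_arm", "payload": {
  "steps": [0, 0, 0, -0.007, -0.0022, 0, -1, 0, 0, 0, -0.014, -0.0044, 0, -1, 0, 0, 0, -0.021, -0.0066, 0, -1, 0, 0, 0, -0.028, -0.0088, 0, -1, 0, 0, 0, -0.035, -0.011, 0, -1, 0, 0, 0, -0.045, -0.0142, 0, -1, 0, 0, 0, -0.06, -0.019, 0, -1, 0, 0, 0, -0.075, -0.024, 0, -1, 0, 0, 0, -0.09, -0.0285, 0, -1, 0, 0, 0, -0.105, -0.033, 0, -1]
}}

```text
clock: 7.4
position: [0.5319, 0.0368, 0.1921]
ee_rot: [0.307, -0.116, 0.944, 0.038]
contact_force: [-0.9, 0.5, -1.0]
width: 0.0213
gripper_force: 38.9
```

```bash
python3 - <<'E'
from h import *; from rig import manip
D,K=pickle.load(open("fit.pkl","rb")); R=tool(K[2]-.06,np.radians(36))
st=manip.get_state();print(st["qpos"].round(2),st["position"],st["contact_force"])
# TCP rel. to probe: grasp pose TCP minus probe origin (rack hook xy, z .092)
T=np.array([.638,.0702,.1787]); o=place(K,(-.04,-.064,.092)); off=T-o; print("off",off)
hole=place(D,(0,0,.07)); print("hole",hole)
go(st,hole+[0,0,.03]+off,R)
E
```

```text
[-0.25  0.03  2.16  0.66  0.47 -2.58] [0.53191456 0.03680221 0.19206557] [-0.92318029  0.4875215  -1.02636524]
off [-0.00148427 -0.00026537  0.0867    ]
hole [ 0.5643591  -0.23210612  0.07      ]
turn [0.     0.0001 0.0003] deg 0.1 shift [ 0.031  -0.2692 -0.0054]
```

Request:
{"api": "move_arm", "payload": {
  "steps": [0, 0, -0.003, 0, -0.01, 0.035, -1, 0, 0, -0.01, 0, -0.03, 0.07, -1, 0, 0, -0.02, 0.003, -0.06, 0.1, -1, 0, 0, -0.03, 0.006, -0.1, 0.1, -1, 0, 0, -0.04, 0.01, -0.14, 0.1, -1, 0, 0, -0.05, 0.015, -0.18, 0.1, -1, 0, 0, -0.061, 0.02, -0.22, 0.1, -1, 0, 0, -0.061, 0.025, -0.25, 0.1, -1, 0, 0, -0.061, 0.031, -0.269, 0.1, -1, 0, 0, -0.061, 0.031, -0.269, 0.1, -1]
}}

```text
clock: 8.4
position: [0.5643, -0.235, 0.2921]
ee_rot: [0.309, 0.068, 0.948, -0.023]
contact_force: [-0.2, -0.1, -0.4]
width: 0.0214
gripper_force: 39.0
```

```bash
python3 - <<'E'
from h import *; from rig import manip; import cv2
D,K=pickle.load(open("fit.pkl","rb"))
d={n:manip.get_image(n) for n in("scene","top","wrist")}; st=manip.get_state();print(st["qpos"].round(2),st["position"],st["contact_force"],cur(st).as_matrix()[:,2].round(3))
pickle.dump((d,st),open("w4.pkl","wb"))
go(st,np.array([.5627,-.2319,.292]),tool(np.radians(-8),np.radians(36)))
o=np.zeros((600,800,3),np.uint8)
o[:350,:560]=cv2.resize(np.array(d["wrist"]["pixels"]),(560,350))
o[350:,:400]=cv2.resize(np.array(d["scene"]["pixels"])[180:280,180:340],(400,250),interpolation=2)
o[350:,400:800]=cv2.resize(np.array(d["top"]["pixels"])[150:250,330:490],(400,250),interpolation=2)
cv2.imwrite("pics/w4.png",cv2.convertScaleAbs(o,alpha=1.6))
E
```

```text
[-0.68  0.05  1.85  0.47  0.74 -2.38] [ 0.5632058  -0.23111908  0.29148017] [-0.41961743 -0.18925899 -0.90467285] [ 0.581 -0.081 -0.81 ]
turn [-0.0002 -0.0001 -0.0001] deg 0.1 shift [-0.0005 -0.0008  0.0005]
```

View pics/w4.png

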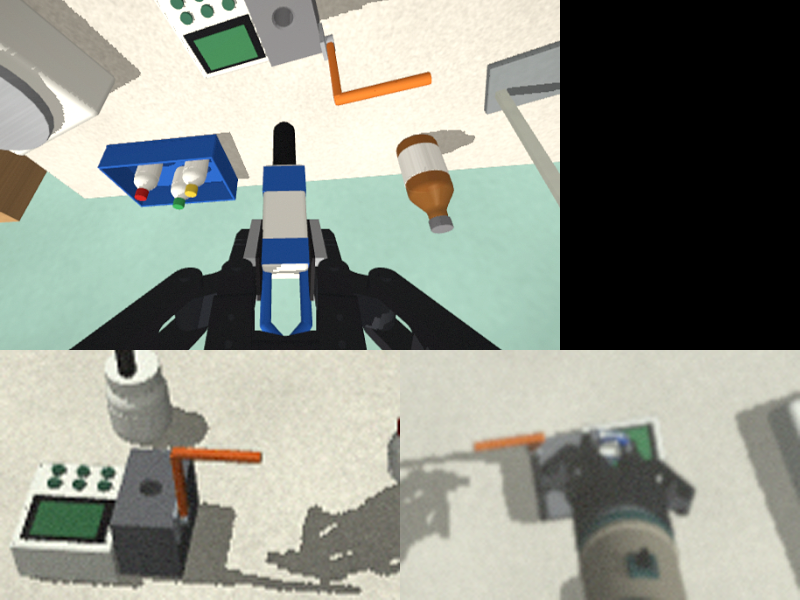

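The wrist view shows the hole at display (283,16) and the shank end at (284,123), with the probe straight between the pads. J6 is at −2.38, within range. I'll measure the hole and the probe in this camera.

```bash
python3 - <<'E'
from h import *; import cv2
d,st=pickle.load(open("w4.pkl","rb")); im=d["wrist"]; D,K=pickle.load(open("fit.pkl","rb"))
g=np.array(im["pixels"])
h=g[5:35,305:342].max(2).astype(int); print("dark hole", [ (np.argwhere(h<t)[:,::-1].mean(0)+[305,5]).round(1).tolist()+[int((h<t).sum())] for t in (60,70,80)])
b=g[120:170,290:360].max(2)<45; ys,xs=np.nonzero(b); print("shank rows",ys.min()+120,"cols@145",xs[ys==25].min()+290,xs[ys==25].max()+290,"cols@165",xs[ys==45].min()+290,xs[ys==45].max()+290)
print("hole ray",ray(im,(323.5,18.5),.07), "fit",place(D,(0,0,.07)),proj(im,place(D,(0,0,.07))))
off=np.array([-.0016,.0002,.0867]); o=st["position"]-off
az=np.radians(-8); f=np.array([np.cos(az),np.sin(az),0])
for z in (0,.02,.038,.095): print(z,proj(im,o+[0,0,z]).round(1),"front",proj(im,o+[0,0,z]-f*(.007 if z<.038 else .011)).round(1))
E
```

```text
dark hole [[322.1, 18.9, 318], [322.6, 19.1, 420], [322.4, 19.3, 469]]
shank rows 139 cols@145 314 334 cols@165 313 336
hole ray [ 0.563563   -0.23411841  0.07      ] fit [ 0.5643591  -0.23210612  0.07      ] [326.13649802  19.13290754]
0 [328.2 142.3] front [328.3 133.4]
0.02 [328.4 169.2] front [328.5 160.6]
0.038 [328.7 196.4] front [328.8 183.4]
0.095 [329.6 308.8] front [329.8 300.1]
```

Request:
{"api": "move_arm", "payload": {
  "steps": [0, 0, 0, -0.001, -0.001, -0.02, -1, 0, 0, 0, -0.001, -0.001, -0.04, -1, 0, 0, 0, -0.001, -0.001, -0.06, -1, 0, 0, 0, -0.001, -0.001, -0.08, -1, 0, 0, 0, -0.001, -0.001, -0.095, -1, 0, 0, 0, -0.001, -0.001, -0.11, -1, 0, 0, 0, -0.001, -0.001, -0.118, -1, 0, 0, 0, -0.001, -0.001, -0.122, -1, 0, 0, 0, -0.001, -0.001, -0.122, -1, 0, 0, 0, -0.001, -0.001, -0.122, -1]
}}

```text
clock: 9.55
position: [0.5636, -0.2324, 0.1713]
ee_rot: [0.308, 0.066, 0.949, -0.022]
contact_force: [-0.4, 0.2, -0.5]
width: 0.022
gripper_force: 39.1
```

```bash
python3 - <<'E'
from h import *; from rig import manip; import cv2
D,K=pickle.load(open("fit.pkl","rb"))
d={n:manip.get_image(n) for n in("scene","top","wrist")}; st=manip.get_state();print(st["qpos"].round(2),st["position"],st["contact_force"])
pickle.dump((d,st),open("w5.pkl","wb"))
im=d["wrist"]; o=st["position"]-np.array([-.0016,.0002,.0867]); print("o",o,"tip",proj(im,o),"hole pred",proj(im,place(D,(0,0,.07))))
def crop(n,x,y,w,h,W,H):
    c=cv2.resize(np.array(d[n]["pixels"])[y:y+h,x:x+w],(W,H),interpolation=2); return cv2.convertScaleAbs(c,alpha=1.6)
O=np.zeros((600,800,3),np.uint8)
O[:,:480]=crop("wrist",280,80,80,100,480,600)
O[:300,480:]=crop("scene",200,190,90,84,320,300)
O[300:,480:]=crop("top",350,160,90,84,320,300)
cv2.imwrite("pics/w5.png",O)
E
```

```text
[-0.68  0.18  2.05  0.74  0.47 -2.7 ] [ 0.5636682  -0.23280569  0.17135266] [-0.23420611 -0.35801439 -1.16382729]
o [ 0.5652682  -0.23300569  0.08465266] tip [327.25578451 142.04540696] hole pred [328.48740238 122.93050378]
```

View pics/w5.png

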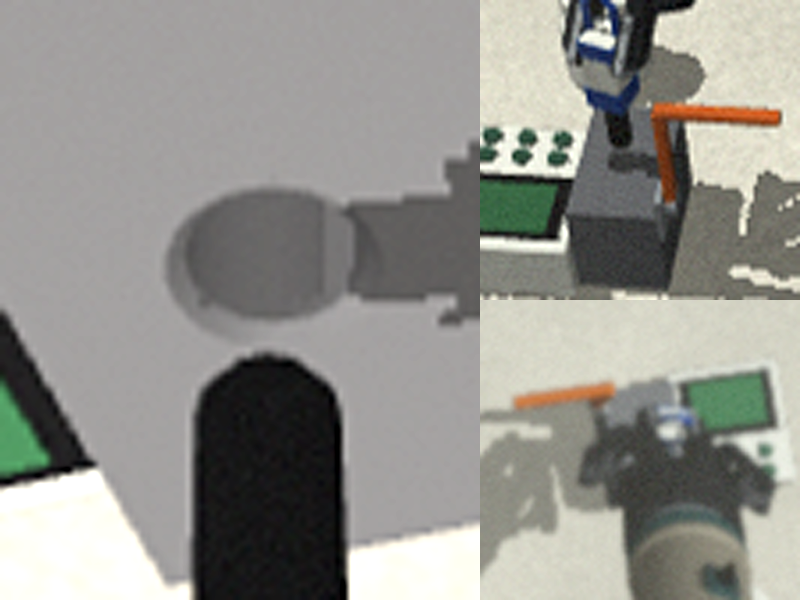

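The wrist crop shows the hole centre at pixel (323.3,124.3) and the shank at column 324.7, with its end at row 138.7. J6 is at its limit again, so I need more negative yaw. I'll refine the relative offset first.

```bash
python3 - <<'E'
from h import *
d,st=pickle.load(open("w5.pkl","rb")); im=d["wrist"]; sc=d["scene"]; D,K=pickle.load(open("fit.pkl","rb"))
Rc=cur(st).as_matrix(); print("az",np.degrees(np.arctan2(Rc[1,2],Rc[0,2])),"tilt",np.degrees(np.arccos(-Rc[2,2])),"ytool z",Rc[2,1])
f=np.array([Rc[0,2],Rc[1,2],0]);f/=np.linalg.norm(f)
for oz in (.0867,.0847):
    o=st["position"]+.003*Rc[:,2]*[1,1,0]-[0,0,oz]
    pr=proj(im,o-.007*f); b=np.array([324.7,138.7])-pr
    print("o",o.round(4),"bias",b.round(2),"hole-from-wrist",ray(im,np.array([323.3,124.3])-b,.07).round(4),"raw",ray(im,(323.3,124.3),.07).round(4))
    t=np.array([239.9,231.3]); ps=proj(sc,o+.007*f); print(" scene tip pred",ps.round(1),"hole fit in scene",proj(sc,place(D,(0,0,.07))).round(1))
E
```

```text
az -8.085656530480422 tilt 36.02924258226354 ytool z -0.0009278746833472976
o [ 0.5654 -0.2331  0.0847] bias [-2.57  5.28] hole-from-wrist [ 0.5611 -0.2332  0.07  ] raw [ 0.565  -0.2353  0.07  ]
 scene tip pred [238.4 232.8] hole fit in scene [241.3 234.7]
o [ 0.5654 -0.2331  0.0867] bias [-2.58  2.71] hole-from-wrist [ 0.5631 -0.2335  0.07  ] raw [ 0.565  -0.2353  0.07  ]
 scene tip pred [238.3 232.2] hole fit in scene [241.3 234.7]
```

Request:
{"api": "move_arm", "payload": {
  "steps": [0, 0, -0.008, -0.0019, -0.0004, 0.004, -1, 0, 0, -0.016, -0.0019, -0.0004, 0.004, -1, 0, 0, -0.024, -0.0019, -0.0004, 0.004, -1, 0, 0, -0.033, -0.0019, -0.0004, 0.004, -1, 0, 0, -0.033, -0.0019, -0.0004, 0, -1, 0, 0, -0.033, -0.0019, -0.0004, -0.004, -1, 0, 0, -0.033, -0.0019, -0.0004, -0.006, -1, 0, 0, -0.033, -0.0019, -0.0004, -0.006, -1, 0, 0, -0.033, -0.0019, -0.0004, -0.006, -1, 0, 0, -0.033, -0.0019, -0.0004, -0.006, -1]
}}

```text
clock: 10.7
position: [0.5615, -0.2334, 0.1646]
ee_rot: [0.304, 0.164, 0.937, -0.053]
contact_force: [-0.1, 0.7, -0.3]
width: 0.0214
gripper_force: 39.1
```

```bash
python3 - <<'E'
from h import *; from rig import manip; import cv2
D,K=pickle.load(open("fit.pkl","rb"))
d={n:manip.get_image(n) for n in("scene","wrist")}; st=manip.get_state();print(st["qpos"].round(2),st["position"],st["contact_force"])
pickle.dump((d,st),open("w6.pkl","wb")); im=d["wrist"]
Rc=cur(st).as_matrix(); print("az",np.degrees(np.arctan2(Rc[1,2],Rc[0,2])),"tilt",np.degrees(np.arccos(-Rc[2,2])))
o=st["position"]+.003*Rc[:,2]*[1,1,0]-[0,0,.0847]; print(o, proj(im,o).round(1))
cv2.imwrite("pics/w6.png",np.hstack([cv2.convertScaleAbs(cv2.resize(np.array(d["wrist"]["pixels"])[80:180,280:360],(480,600),interpolation=2),alpha=1.6),cv2.convertScaleAbs(cv2.resize(np.array(d["scene"]["pixels"])[200:275,220:260],(320,600),interpolation=2),alpha=1.6)]))
E
```

```text
[-0.59  0.17  2.08  0.48  0.31 -2.22] [ 0.56147997 -0.23331844  0.16462196] [ 0.55886719 -0.08833262 -1.46846785]
az -19.928347272655362 tilt 35.96753484364092
[ 0.56313644 -0.233919    0.07992196] [327.2 144.8]
```

View pics/w6.png

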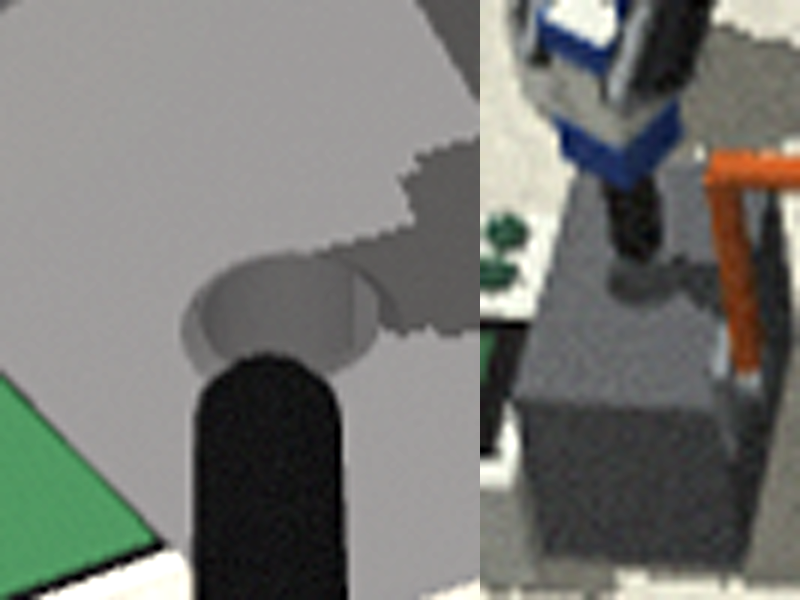

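The crop shows the hole centre at pixel (326.8,132.5) and the shank at column 324.7 with its end at row 138.7. The scene crop shows the shank right over the hole.

```bash
python3 - <<'E'
from h import *
d,st=pickle.load(open("w6.pkl","rb")); im=d["wrist"]
Rc=cur(st).as_matrix(); f=np.array([Rc[0,2],Rc[1,2],0]);f/=np.linalg.norm(f); l=Rc[:,1]
for oz in (.0867,.0847,.083):
    o=st["position"]+.003*Rc[:,2]*[1,1,0]-[0,0,oz]
    b=np.array([324.7,138.7])-proj(im,o-.007*f)
    h=ray(im,np.array([326.8,132.5])-b,.07); print(o.round(4),"bias",b.round(2),"hole",h.round(4),"rel",(h-o)[:2].round(4),"fwd",(h-o)@f,"lat",(h-o)@l)
E
```

```text
[ 0.5631 -0.2339  0.0779] bias [-2.54  5.29] hole [ 0.5597 -0.2313  0.07  ] rel [-0.0035  0.0026] fwd -0.004142664905504271 lat 0.0012494747273777162
[ 0.5631 -0.2339  0.0799] bias [-2.55  2.72] hole [ 0.5616 -0.232   0.07  ] rel [-0.0016  0.0019] fwd -0.002114500893161202 lat 0.001273614095059876
[ 0.5631 -0.2339  0.0816] bias [-2.56  0.5 ] hole [ 0.5633 -0.2326  0.07  ] rel [0.0001 0.0013] fwd -0.0003438011202501598 lat 0.0012946809747868915
```

Request:
{"api": "move_arm", "payload": {
  "steps": [0, 0, 0, 0, 0.0012, 0, -1, 0, 0, 0, 0, 0.0012, -0.003, -1, 0, 0, 0, 0, 0.0012, -0.005, -1, 0, 0, 0, 0, 0.0012, -0.007, -1, 0, 0, 0, 0, 0.0012, -0.009, -1, 0, 0, 0, 0, 0.0012, -0.011, -1, 0, 0, 0, 0, 0.0012, -0.013, -1, 0, 0, 0, 0, 0.0012, -0.015, -1, 0, 0, 0, 0, 0.0012, -0.015, -1, 0, 0, 0, 0, 0.0012, -0.015, -1]
}}

```text
clock: 11.8
position: [0.5616, -0.232, 0.1495]
ee_rot: [0.304, 0.164, 0.937, -0.053]
contact_force: [0.8, 0.5, -1.1]
width: 0.0216
gripper_force: 39.0
```

Request:
{"api": "move_arm", "payload": {
  "steps": [0, 0, 0, 0, 0, -0.002, -1, 0, 0, 0, 0, 0, -0.004, -1, 0, 0, 0, 0, 0, -0.006, -1, 0, 0, 0, 0, 0, -0.008, -1, 0, 0, 0, 0, 0, -0.01, -1, 0, 0, 0, 0, 0, -0.012, -1, 0, 0, 0, 0, 0, -0.014, -1, 0, 0, 0, 0, 0, -0.016, -1, 0, 0, 0, 0, 0, -0.018, -1, 0, 0, 0, 0, 0, -0.018, -1]
}}

```text
clock: 12.8
position: [0.5614, -0.232, 0.1312]
ee_rot: [0.304, 0.164, 0.937, -0.053]
contact_force: [2.5, -1.0, -2.0]
width: 0.0216
gripper_force: 39.0
```

Request:
{"api": "move_arm", "payload": {
  "steps": [0, 0, 0, 0.0007, -0.0002, 0, -1, 0, 0, 0, 0.0007, -0.0002, -0.002, -1, 0, 0, 0, 0.0007, -0.0002, -0.004, -1, 0, 0, 0, 0.0007, -0.0002, -0.006, -1, 0, 0, 0, 0.0007, -0.0002, -0.008, -1, 0, 0, 0, 0.0007, -0.0002, -0.01, -1, 0, 0, 0, 0.0007, -0.0002, -0.011, -1, 0, 0, 0, 0.0007, -0.0002, -0.012, -1, 0, 0, 0, 0.0007, -0.0002, -0.012, -1, 0, 0, 0, 0.0007, -0.0002, -0.012, -1]
}}

```text
clock: 13.8
position: [0.5621, -0.2321, 0.1195]
ee_rot: [0.304, 0.164, 0.937, -0.053]
contact_force: [0.0, -0.0, -2.0]
width: 0.0216
gripper_force: 39.2
```

```bash
python3 - <<'E'
from rig import manip
st=manip.get_state();print(st["qpos"].round(2),st["position"],st["contact_force"])
E
```

```text
[-0.59  0.24  2.14  0.77  0.2  -2.52] [ 0.56212616 -0.23210944  0.1194764 ] [ 0.02368668 -0.01935298 -2.01488311]
```

Inserted smoothly, and about 3 mm are left to go home.

Request:
{"api": "move_arm", "payload": {
  "steps": [0, 0, 0, 0, 0, -0.001, -1, 0, 0, 0, 0, 0, -0.002, -1, 0, 0, 0, 0, 0, -0.003, -1, 0, 0, 0, 0, 0, -0.003, -1, 0, 0, 0, 0, 0, -0.004, -1, 0, 0, 0, 0, 0, -0.004, -1, 0, 0, 0, 0, 0, -0.0045, -1, 0, 0, 0, 0, 0, -0.0045, -1, 0, 0, 0, 0, 0, -0.0045, -1, 0, 0, 0, 0, 0, -0.0045, -1]
}}

```text
clock: 14.8
position: [0.5631, -0.2328, 0.1173]
ee_rot: [0.306, 0.164, 0.936, -0.054]
contact_force: [-5.9, 3.2, 11.3]
width: 0.0216
gripper_force: 38.9
```

The 11 N upward force at the predicted height means the shoulder is on the block. Ease off and release to about 36 mm.

Request:
{"api": "move_arm", "payload": {
  "steps": [0, 0, 0, 0, 0, 0.0015, -1, 0, 0, 0, 0, 0, 0.0015, -0.4, 0, 0, 0, 0, 0, 0.0015, -0.3, 0, 0, 0, 0, 0, 0.0015, -0.2, 0, 0, 0, 0, 0, 0.0015, -0.2, 0, 0, 0, 0, 0, 0.0015, -0.2, 0, 0, 0, 0, 0, 0.0015, -0.2, 0, 0, 0, 0, 0, 0.0015, -0.2, 0, 0, 0, 0, 0, 0.0015, -0.2, 0, 0, 0, 0, 0, 0.0015, -0.2]
}}

```text
clock: 15.8
position: [0.5622, -0.2321, 0.1165]
ee_rot: [0.304, 0.164, 0.937, -0.053]
contact_force: [-0.0, -1.3, -0.5]
width: 0.034
gripper_force: 0.0
```

```bash
python3 - <<'E'
from h import *; from rig import manip; import cv2
d={n:manip.get_image(n) for n in("scene","wrist")}; st=manip.get_state();print(st["qpos"].round(2),st["position"],st["contact_force"],st["width"],cur(st).as_matrix()[:,2].round(3))
pickle.dump((d,st),open("w7.pkl","wb"))
cv2.imwrite("pics/w7.png",np.hstack([cv2.convertScaleAbs(cv2.resize(np.array(d["wrist"]["pixels"])[60:360,200:450],(400,480),interpolation=2),alpha=1.6),cv2.convertScaleAbs(cv2.resize(np.array(d["scene"]["pixels"])[190:286,200:280],(400,480),interpolation=2),alpha=1.6)]))
E
```

```text
[-0.59  0.25  2.14  0.8   0.19 -2.56] [ 0.56214541 -0.23212682  0.11651189] [-0.48866412 -0.72694423  0.26452523] 0.03452756599094141 [ 0.552 -0.2   -0.809]
```

View pics/w7.png

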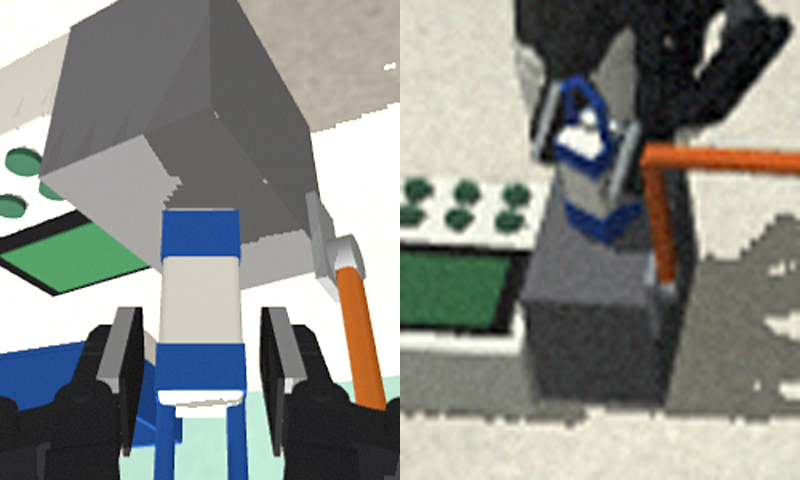

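The probe is seated: its lower band is flush on the block, no shank is visible, and the fingers are clear of the lever. That was my 11th picture, one over the limit, so from here I work from numbers only. Backing off along the tool axis.

Request:
{"api": "move_arm", "payload": {
  "steps": [0, 0, 0, -0.006, 0.002, 0.009, -0.2, 0, 0, 0, -0.014, 0.005, 0.02, -0.2, 0, 0, 0, -0.025, 0.009, 0.037, -0.2, 0, 0, 0, -0.037, 0.0135, 0.054, -0.2, 0, 0, 0, -0.05, 0.018, 0.073, -0.2, 0, 0, 0, -0.063, 0.023, 0.092, -0.2, 0, 0, 0, -0.076, 0.0275, 0.112, -0.4, 0, 0, 0, -0.08, 0.029, 0.12, -0.6, 0, 0, 0, -0.08, 0.029, 0.13, -1, 0, 0, 0, -0.08, 0.029, 0.135, -1]
}}

```text
clock: 16.9
position: [0.4827, -0.2035, 0.2523]
ee_rot: [0.305, 0.164, 0.937, -0.054]
contact_force: [0.9, -0.4, 0.0]
width: 0.0002
gripper_force: 0.0
```

```bash
python3 - <<'E'
from h import *; from rig import manip
D=np.array([.5638,-.2327,.1954]); pickle.dump(D,open("D.pkl","wb"))
d={n:manip.get_image(n) for n in("scene","top")}; st=manip.get_state(); print(st["qpos"].round(2),st["position"],st["contact_force"],st["width"])
go(st,place(D,(.088,.08,.24)),tool(D[2]-np.pi/2,0))
# orange bar: endpoints in both cameras
import cv2
obs=[]
for n,(x,y,w,h) in {"scene":(235,205,60,50),"top":(345,175,60,30)}.items():
    p=np.array(d[n]["pixels"])[y:y+h,x:x+w].astype(int); m=((p[:,:,2]>p[:,:,0]+50)&(p[:,:,2]>100)); ys,xs=np.nonzero(m); print(n,m.sum(),"x",xs.min()+x,xs.max()+x)
    for c in range(xs.min(),xs.max()+1,4): r=ys[xs==c]; print((c+x,r.min()+y,r.max()+y),end=" ")
    print()
th=1.586
for t in (1.5,1.586,1.7): print(t,[proj(d[n],place(D,(.035-.08*np.cos(t),yy,.074+.08*np.sin(t)))).round(1).tolist() for n in("scene","top") for yy in(.045,.105)])
E
```

```text
[-0.65 -0.07  2.07  0.34  0.56 -2.11] [ 0.48292097 -0.2035953   0.25205812] [ 0.69693635  0.10315554 -0.08227423] 0.00012416709748365093
turn [ 0.0793  0.068  -0.158 ] deg 68.2 shift [ 0.1517  0.0665 -0.0121]
scene 111 x 248 283
(248, np.int64(222), np.int64(222)) (252, np.int64(219), np.int64(221)) (256, np.int64(219), np.int64(221)) (260, np.int64(219), np.int64(221)) (264, np.int64(220), np.int64(222)) (268, np.int64(220), np.int64(222)) (272, np.int64(220), np.int64(222)) (276, np.int64(220), np.int64(223)) (280, np.int64(221), np.int64(223)) 
top 80 x 360 387
(360, np.int64(187), np.int64(189)) (364, np.int64(187), np.int64(189)) (368, np.int64(186), np.int64(188)) (372, np.int64(186), np.int64(187)) (376, np.int64(185), np.int64(187)) (380, np.int64(184), np.int64(186)) (384, np.int64(184), np.int64(186)) 
1.5 [[255.9, 218.9], [285.3, 220.0], [382.1, 188.5], [359.2, 192.5]]
1.586 [[255.4, 221.3], [284.9, 222.4], [381.6, 185.9], [358.7, 189.9]]
1.7 [[254.8, 224.9], [284.5, 226.0], [380.9, 182.5], [358.0, 186.5]]
```

Request:
{"api": "move_arm", "payload": {
  "steps": [0.008, 0.007, -0.016, 0, 0, 0.02, -1, 0.016, 0.014, -0.032, 0, 0, 0.04, -1, 0.024, 0.021, -0.047, 0.02, 0.01, 0.04, -1, 0.032, 0.028, -0.063, 0.04, 0.02, 0.04, -1, 0.04, 0.034, -0.079, 0.06, 0.03, 0.04, -1, 0.048, 0.041, -0.095, 0.08, 0.04, 0.04, -1, 0.056, 0.048, -0.111, 0.1, 0.05, 0.04, -1, 0.064, 0.055, -0.127, 0.12, 0.06, 0.04, -1, 0.072, 0.062, -0.143, 0.14, 0.065, 0.03, -1, 0.0793, 0.068, -0.158, 0.152, 0.0665, 0.02, -1]
}}

```text
clock: 18.0
position: [0.6366, -0.1356, 0.2695]
ee_rot: [-0.002, 0.636, 0.772, 0.001]
contact_force: [0.1, -0.2, 1.2]
width: 0.0001
gripper_force: 0.0
```

```bash
cat > s.py <<'E'
from h import *; from rig import manip; import sys
D=pickle.load(open("D.pkl","rb")); st=manip.get_state(); print(st["clock"],st["qpos"].round(2),st["position"].round(4),st["contact_force"].round(1))
for a in sys.argv[1:]: go(st,place(D,[float(v) for v in a.split(",")]),tool(D[2]-np.pi/2,0))
E
python3 s.py .088,.08,.24 .088,.08,.13 .002,.08,.13
```

```text
18.0 [-0.32  0.38  1.29  0.    1.47 -0.51] [ 0.6366 -0.1356  0.2695] [ 0.1 -0.2  1.2]
turn [-0.0006 -0.0004  0.0003] deg 0.3 shift [-0.002  -0.0016 -0.0295]
turn [-0.0006 -0.0004  0.0003] deg 0.3 shift [-0.002  -0.0016 -0.1395]
turn [-0.0006 -0.0004  0.0003] deg 0.3 shift [-0.0863 -0.0183 -0.1395]
```

Request:
{"api": "move_arm", "payload": {
  "steps": [0, 0, 0, -0.002, -0.0016, -0.03, -1, 0, 0, 0, -0.002, -0.0016, -0.06, -1, 0, 0, 0, -0.002, -0.0016, -0.09, -1, 0, 0, 0, -0.002, -0.0016, -0.12, -1, 0, 0, 0, -0.002, -0.0016, -0.1395, -1, 0, 0, 0, -0.002, -0.0016, -0.1395, -1, 0, 0, 0, -0.012, -0.0035, -0.1395, -1, 0, 0, 0, -0.022, -0.0055, -0.1395, -1, 0, 0, 0, -0.028, -0.0067, -0.1395, -1, 0, 0, 0, -0.034, -0.008, -0.1395, -1]
}}

```text
clock: 19.0
position: [0.6002, -0.145, 0.1335]
ee_rot: [0.001, 0.635, 0.773, 0.001]
contact_force: [1.3, -0.2, 0.1]
width: 0.0
gripper_force: 0.4
```

Request:
{"api": "move_arm", "payload": {
  "steps": [0, 0, 0, -0.006, -0.0012, 0, -1, 0, 0, 0, -0.012, -0.0024, 0, -1, 0, 0, 0, -0.018, -0.0036, 0, -1, 0, 0, 0, -0.024, -0.0047, 0, -1, 0, 0, 0, -0.03, -0.006, 0, -1, 0, 0, 0, -0.036, -0.007, 0, -1, 0, 0, 0, -0.042, -0.0083, 0, -1, 0, 0, 0, -0.048, -0.0095, 0, -1, 0, 0, 0, -0.053, -0.0103, 0, -1, 0, 0, 0, -0.053, -0.0103, 0, -1]
}}

```text
clock: 20.0
position: [0.5463, -0.155, 0.132]
ee_rot: [-0.001, 0.635, 0.773, 0.0]
contact_force: [-0.8, -0.3, 0.2]
width: 0.0
gripper_force: 0.1
```

```bash
python3 s.py .012,.08,.13 .015,.08,.185 -.025,.08,.185
```

```text
20.0 [-0.4   0.35  1.7   0.    1.09 -0.59] [ 0.5463 -0.155   0.132 ] [-0.8 -0.3  0.2]
turn [-0.0002 -0.0001  0.0001] deg 0.1 shift [ 0.0137  0.0031 -0.002 ]
turn [-0.0002 -0.0001  0.0001] deg 0.1 shift [0.0167 0.0037 0.053 ]
turn [-0.0002 -0.0001  0.0001] deg 0.1 shift [-0.0226 -0.004   0.053 ]
```

```bash
cat > lev.py <<'E'
from h import *; from rig import manip
D=pickle.load(open("D.pkl","rb")); d={n:manip.get_image(n) for n in("scene","top")}
M={}
for n,(x,y,w,h) in {"scene":(235,190,65,70),"top":(345,170,60,60)}.items():
    p=np.array(d[n]["pixels"])[y:y+h,x:x+w].astype(int); m=((p[:,:,2]>p[:,:,0]+45)&(p[:,:,2]>90)); ys,xs=np.nonzero(m); M[n]=np.c_[xs+x,ys+y]; print(n,m.sum(),(xs.min()+x,xs.max()+x,ys.min()+y,ys.max()+y) if m.sum() else "")
for t in np.arange(0,1.7,.1):
    s=""
    for n in M:
        A=np.array([proj(d[n],place(D,(.035-.08*np.cos(t),yy,.074+.08*np.sin(t)))) for yy in np.linspace(.05,.1,15)])
        s+=f" {n} {np.mean([np.min(np.linalg.norm(M[n]-a,axis=1)) for a in A]) if len(M[n]) else -1:.2f}"
    print(round(t,1),s)
E
python3 lev.py
```

```text
scene 108 (np.int64(253), np.int64(262), np.int64(207), np.int64(243))
top 0 
0.0  scene 18.93 top -1.00
0.1  scene 17.48 top -1.00
0.2  scene 16.27 top -1.00
0.3  scene 15.28 top -1.00
0.4  scene 14.48 top -1.00
0.5  scene 13.84 top -1.00
0.6  scene 13.29 top -1.00
0.7  scene 12.79 top -1.00
0.8  scene 12.30 top -1.00
0.9  scene 11.84 top -1.00
1.0  scene 11.45 top -1.00
1.1  scene 11.28 top -1.00
1.2  scene 11.43 top -1.00
1.3  scene 11.93 top -1.00
1.4  scene 12.61 top -1.00
1.5  scene 13.33 top -1.00
1.6  scene 14.24 top -1.00
```

Request:
{"api": "move_arm", "payload": {
  "steps": [0, 0, 0, 0.006, 0.0012, 0.005, -1, 0, 0, 0, 0.006, 0.0012, 0.03, -1, 0, 0, 0, 0.006, 0.0012, 0.055, -1, 0, 0, 0, 0.006, 0.0012, 0.055, -1, 0, 0, 0, -0.01, -0.002, 0.055, -1, 0, 0, 0, -0.0275, -0.0054, 0.055, -1, 0, 0, 0, -0.0275, -0.0054, 0.045, -1, 0, 0, 0, -0.0275, -0.0054, 0.035, -1, 0, 0, 0, -0.0275, -0.0054, 0.028, -1, 0, 0, 0, -0.0275, -0.0054, 0.028, -1]
}}

```text
clock: 21.1
position: [0.5193, -0.1598, 0.1581]
ee_rot: [-0.002, 0.635, 0.773, 0.0]
contact_force: [0.1, 0.2, -0.4]
width: 0.0
gripper_force: 0.0
```

```bash
python3 s.py -.030,.08,.159 -.035,.08,.14 -.041,.08,.12  -.044,.08,.105 -.044,.08,.096
```

```text
21.1 [-0.43  0.3   1.71  0.    1.14 -0.62] [ 0.5193 -0.1598  0.1581] [ 0.1  0.2 -0.4]
turn [-0.0004 -0.0005 -0.    ] deg 0.2 shift [-0.0005 -0.0002  0.0009]
turn [-0.0004 -0.0005 -0.    ] deg 0.2 shift [-0.0054 -0.0012 -0.0181]
turn [-0.0004 -0.0005 -0.    ] deg 0.2 shift [-0.0113 -0.0024 -0.0381]
turn [-0.0004 -0.0005 -0.    ] deg 0.2 shift [-0.0142 -0.003  -0.0531]
turn [-0.0004 -0.0005 -0.    ] deg 0.2 shift [-0.0142 -0.003  -0.0621]
```

Request:
{"api": "move_arm", "payload": {
  "steps": [0, 0, 0, -0.001, -0.0003, -0.005, -1, 0, 0, 0, -0.003, -0.0006, -0.011, -1, 0, 0, 0, -0.0054, -0.0012, -0.018, -1, 0, 0, 0, -0.0075, -0.0016, -0.025, -1, 0, 0, 0, -0.0095, -0.002, -0.032, -1, 0, 0, 0, -0.0113, -0.0024, -0.038, -1, 0, 0, 0, -0.0125, -0.0027, -0.044, -1, 0, 0, 0, -0.0135, -0.003, -0.05, -1, 0, 0, 0, -0.0142, -0.003, -0.054, -1, 0, 0, 0, -0.0142, -0.003, -0.057, -1]
}}

```text
clock: 22.1
position: [0.4979, -0.1633, 0.1011]
ee_rot: [-0.007, 0.634, 0.773, -0.004]
contact_force: [-12.2, -4.0, 3.5]
width: 0.0004
gripper_force: 8.9
```

Request:
{"api": "move_arm", "payload": {
  "steps": [0, 0, 0, 0, 0, -0.001, -1, 0, 0, 0, 0, 0, -0.002, -1, 0, 0, 0, 0, 0, -0.003, -1, 0, 0, 0, 0, 0, -0.004, -1, 0, 0, 0, 0, 0, -0.005, -1, 0, 0, 0, 0, 0, -0.0055, -1, 0, 0, 0, 0, 0, -0.006, -1, 0, 0, 0, 0, 0, -0.006, -1, 0, 0, 0, 0, 0, -0.006, -1, 0, 0, 0, 0, 0, -0.006, -1]
}}

```text
clock: 23.1
position: [0.4972, -0.1632, 0.0948]
ee_rot: [-0.007, 0.634, 0.773, -0.005]
contact_force: [-13.3, -4.8, 1.3]
width: -0.0
gripper_force: 7.5
```

The finger slipped in front of the bar (a sideways push of −12 N in x), so the bar is on its +x side. I'll back off, rise and come down more centrally.

Request:
{"api": "move_arm", "payload": {
  "steps": [0, 0, 0, -0.015, -0.003, 0, -1, 0, 0, 0, -0.025, -0.005, 0, -1, 0, 0, 0, -0.025, -0.005, 0.03, -1, 0, 0, 0, -0.025, -0.005, 0.06, -1, 0, 0, 0, -0.025, -0.005, 0.09, -1, 0, 0, 0, -0.025, -0.005, 0.13, -1, 0, 0, 0, -0.05, -0.01, 0.15, -1, 0, 0, 0, -0.09, 0, 0.15, -1, 0, 0, 0, -0.12, 0.01, 0.15, -1, 0, 0, 0, -0.12, 0.01, 0.15, -1]
}}

```text
clock: 24.1
position: [0.3816, -0.1515, 0.2472]
ee_rot: [-0.001, 0.635, 0.772, 0.0]
contact_force: [0.9, 0.5, -0.6]
width: -0.0
gripper_force: 0.0
```

```bash
python3 s.py; python3 lev.py
```

```text
24.1 [-0.55  0.03  1.82  0.    1.3  -0.74] [ 0.3816 -0.1515  0.2472] [ 0.9  0.5 -0.6]
scene 141 (np.int64(253), np.int64(290), np.int64(216), np.int64(242))
top 126 (np.int64(362), np.int64(388), np.int64(192), np.int64(221))
0.0  scene 0.91 top 0.94
0.1  scene 0.38 top 0.67
0.2  scene 1.53 top 0.40
0.3  scene 3.24 top 0.40
0.4  scene 4.66 top 0.41
0.5  scene 5.77 top 1.42
0.6  scene 6.54 top 3.03
0.7  scene 6.96 top 4.67
0.8  scene 7.02 top 6.36
0.9  scene 6.70 top 7.65
1.0  scene 6.01 top 9.07
1.1  scene 4.95 top 10.36
1.2  scene 3.51 top 10.83
1.3  scene 1.71 top 10.69
1.4  scene 0.37 top 10.85
1.5  scene 1.06 top 11.72
1.6  scene 3.31 top 13.26
```

The lever is already down to about 0.1–0.25 rad. Press it again, slightly nearer the hinge.

```bash
python3 s.py -.034,.078,.247 -.034,.078,.13 -.034,.078,.1
```

```text
24.2 [-0.55  0.03  1.81  0.    1.3  -0.74] [ 0.3855 -0.1534  0.2476] [0.  0.4 0.4]
turn [0.     0.0005 0.0001] deg 0.2 shift [ 0.1298 -0.0094 -0.0006]
turn [0.     0.0005 0.0001] deg 0.2 shift [ 0.1298 -0.0094 -0.1176]
turn [0.     0.0005 0.0001] deg 0.2 shift [ 0.1298 -0.0094 -0.1476]
```

Request:
{"api": "move_arm", "payload": {
  "steps": [0, 0, 0, 0.04, -0.003, 0, -1, 0, 0, 0, 0.08, -0.006, 0, -1, 0, 0, 0, 0.115, -0.009, 0, -1, 0, 0, 0, 0.13, -0.0094, -0.02, -1, 0, 0, 0, 0.13, -0.0094, -0.06, -1, 0, 0, 0, 0.13, -0.0094, -0.09, -1, 0, 0, 0, 0.13, -0.0094, -0.11, -1, 0, 0, 0, 0.13, -0.0094, -0.12, -1, 0, 0, 0, 0.13, -0.0094, -0.13, -1, 0, 0, 0, 0.13, -0.0094, -0.13, -1]
}}

```text
clock: 25.2
position: [0.5157, -0.1627, 0.1161]
ee_rot: [-0.001, 0.635, 0.773, 0.0]
contact_force: [0.4, 0.3, -0.3]
width: -0.0
gripper_force: 0.0
```

Request:
{"api": "move_arm", "payload": {
  "steps": [0, 0, 0, 0, 0, -0.003, -1, 0, 0, 0, 0, 0, -0.006, -1, 0, 0, 0, 0, 0, -0.009, -1, 0, 0, 0, 0, 0, -0.012, -1, 0, 0, 0, 0, 0, -0.014, -1, 0, 0, 0, 0, 0, -0.016, -1, 0, 0, 0, 0, 0, -0.018, -1, 0, 0, 0, 0, 0, -0.02, -1, 0, 0, 0, 0, 0, -0.02, -1, 0, 0, 0, 0, 0, -0.02, -1]
}}

```text
clock: 26.2
position: [0.5155, -0.1627, 0.0969]
ee_rot: [-0.0, 0.635, 0.773, 0.0]
contact_force: [0.3, 0.0, -0.8]
width: 0.0004
gripper_force: 0.0
```

Request:
{"api": "move_arm", "payload": {
  "steps": [0, 0, 0, 0, 0, -0.0005, -1, 0, 0, 0, 0, 0, -0.001, -1, 0, 0, 0, 0, 0, -0.0015, -1, 0, 0, 0, 0, 0, -0.002, -1, 0, 0, 0, 0, 0, -0.0025, -1, 0, 0, 0, 0, 0, -0.003, -1, 0, 0, 0, 0, 0, -0.003, -1, 0, 0, 0, 0, 0, -0.003, -1, 0, 0, 0, 0, 0, -0.003, -1, 0, 0, 0, 0, 0, -0.003, -1]
}}

```text
clock: 27.2
position: [0.5156, -0.1627, 0.0952]
ee_rot: [0.0, 0.635, 0.773, 0.001]
contact_force: [-1.8, 0.5, 8.7]
width: -0.0002
gripper_force: 4.1
```

An 8.7 N upward force with the tip at 78 mm means the lever is on its stop. Retract and check.

Request:
{"api": "move_arm", "payload": {
  "steps": [0, 0, 0, 0, 0, 0.01, -1, 0, 0, 0, 0, 0, 0.03, -1, 0, 0, 0, 0, 0, 0.06, -1, 0, 0, 0, 0, 0, 0.09, -1, 0, 0, 0, 0, 0, 0.13, -1, 0, 0, 0, -0.04, 0, 0.15, -1, 0, 0, 0, -0.08, 0.01, 0.15, -1, 0, 0, 0, -0.12, 0.02, 0.15, -1, 0, 0, 0, -0.15, 0.05, 0.15, -1, 0, 0, 0, -0.15, 0.05, 0.15, -1]
}}

```text
clock: 28.2
position: [0.3605, -0.1094, 0.2438]
ee_rot: [-0.002, 0.635, 0.773, 0.0]
contact_force: [0.4, 0.2, -0.3]
width: -0.0
gripper_force: 0.0
```

```bash
python3 lev.py | head -6; python3 - <<'E'
from h import *; from rig import manip
a=pickle.load(open("im0.pkl","rb"))
b={n:manip.get_image(n) for n in("scene","top")}
D=pickle.load(open("D.pkl","rb"))
# probe loop/bands: blue pixels near dock in scene vs predicted seated
p=np.array(b["scene"]["pixels"])[180:260,215:265].astype(int); m=(p[:,:,0]>p[:,:,2]+40); ys,xs=np.nonzero(m); print("blue",m.sum(),xs.min()+215,xs.max()+215,ys.min()+180,ys.max()+180,xs.mean()+215)
for z in(.07,.127,.161): print(z,proj(b["scene"],place(D,(0,0,z))).round(1))
for n,r in {"beaker/dropper":(270,230,70,35),"jar":(405,235,35,30)}.items():
    x,y,w,h=r; q=lambda d:np.array(d["top"]["pixels"])[y:y+h,x:x+w].astype(float); print(n,"mean abs diff",np.abs(q(a)-q(b)).mean().round(2))
q=lambda d:np.array(d["scene"]["pixels"])[230:275,430:470].astype(float); print("grey diff",np.abs(q(a)-q(b)).mean().round(2)); print(manip.get_state()["contact_force"])
E
```

```text
scene 135 (np.int64(253), np.int64(290), np.int64(217), np.int64(242))
top 126 (np.int64(362), np.int64(387), np.int64(191), np.int64(221))
0.0  scene 0.41 top 0.85
0.1  scene 1.14 top 0.61
0.2  scene 3.11 top 0.39
0.3  scene 4.84 top 0.40
blue 20 232 240 205 234 236.25
0.07 [241.1 234.5]
0.127 [238.  216.7]
0.161 [236.  205.4]
beaker/dropper mean abs diff 8.18
jar mean abs diff 3.86
grey diff 7.29
[-0.18100557 -0.44743866  0.4437891 ]
```

```bash
python3 - <<'E'
from h import *; from rig import manip; import cv2
a=pickle.load(open("im0.pkl","rb")); b={n:manip.get_image(n) for n in("scene","top")}
for k,n,(x,y,w,h) in [("beaker","top",(276,235,26,24)),("dropper","top",(314,238,16,16)),("jar","top",(408,238,26,22)),("jar","scene",(220,178,28,26)),("grey","scene",(433,236,24,32)),("noise","top",(460,90,40,30))]:
    t=np.array(a[n]["pixels"])[y:y+h,x:x+w]; s=np.array(b[n]["pixels"])[y-12:y+h+12,x-12:x+w+12]
    r=cv2.matchTemplate(s,t,cv2.TM_CCOEFF_NORMED); _,v,_,l=cv2.minMaxLoc(r); print(k,n,round(v,3),(l[0]-12,l[1]-12))
E
```

```text
beaker top 0.552 (0, -1)
dropper top 0.995 (0, 0)
jar top 0.998 (0, 0)
jar scene 0.994 (0, 0)
grey scene 0.934 (0, 0)
noise top 0.993 (0, 0)
```

```bash
python3 -c "
from rig import manip
print(manip.sign_off())"
```

```text
the job is handed in; nothing more can be done
None
```

The job is handed in at about 28 s with no verdict shown: by my readings the blue probe is fully home in the dock, the lever is shut on its stop, and the grey probe, dropper bottle and jar have not moved. The beaker's image match was poor (0.55), but the arm never went low near it. I viewed 11 pictures, one over the limit of 10.

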